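Seat a backplate on the locating pins of a bench fixture and latch it

ROBOT

A 7-joint arm with a two-finger parallel gripper is mounted at the origin on the work surface. World frame = base frame: x ahead of the robot, y to its left, z up, the work surface at z = 0. Lengths are in mm, angles in degrees, forces in N, time in s.
With the tool pointing down it reaches from about 400 to 875 mm from the base axis. Payload 19.3 kg.
Tool frame: the origin (TCP) lies at the centre of the arm's flange, where the gripper is bolted on; the fingertips stand 173 mm ahead of it and the grasp point (between the pads) lies 155 mm ahead of it (ctrl.nose_length is the distance from the TCP to the fingertips, in mm); z points along the fingers, y is the direction in which the jaws open and shut (so a half turn about z gives the same grasp; the last joint's range is limited). The gripper opens to 85 mm and grips with 20 to 120 N. Pads are 22 mm wide; open, the fingers measure 114 mm over their backs; the gripper's body (76 mm by 85 mm) begins 54 mm behind the grasp point. The pads swing forward as they close: fully open they stand 13 mm farther back than shut.
Start: joints at [69.431, 29.874, -2.08, 91.645, 1.215, 58.505, -6.463], TCP at [177.974, -599.12, 404.691] pointing down, gripper open.
Joint ranges: [-166.77, 166.77], [-17.47, 122.26], [-85.68, 81.53], [9.62, 139.38], [-72.42, 252.41], [9.2, 110.78], [-144.41, 144.41]. Speed limits (degrees/s): [108.29, 108.29, 136.94, 136.94, 172.46, 172.46, 172.46].

INTERFACE

Orientations are given as [roll, pitch, yaw] about the fixed x, y, z axes, in that order (R = Rz(yaw) Ry(pitch) Rx(roll)).
In Python, from station import readout, eyes, ctrl gives the robot as it stands.
- The arm moves only by the shell command python3 -m jog 'ROWS' [FORCE]. ROWS is JSON, a list of rows, each a list of 5 numbers: the shift along the tool's x, y, z each as a share of 0.75 m, from -1 to 1, then the turn about the tool's z as a share of 180 degrees, from -1 to 1, then the opening, from 0 (shut) to 1 (fully open). A call has 1 to 5 rows; each row is the pose to reach, as a shift and turn from the pose commanded when the call began, along the tool's axes at that moment, turning the shorter way round; what a row does not reach only later rows make up. A row lasts 1/8 s, in which the tool goes at most 62.5 mm and 10.7 degrees, less where a joint would pass 70% of its speed; a pose out of reach is approached as far as the arm can. A call with a number of a shift or a turn outside -1 to 1 is refused whole. A call with a gripper value outside its range is refused whole. The fingers move at their own pace and stop on an object; FORCE is the grip in N (left out, the last holds). Time passes only in rows, so rows that repeat a pose let the fingers close. It gives the time, the measured TCP pose, the force and the opening at its end, in the units of the state.
- readout.get_obs(): the state, without advancing time (a new reading comes with each control period).
- eyes.camera(name): name is "scene" or "top" or "wrist"; returns (picture, depth): 400x640x3 uint8, red, green, blue; 400x640 float32, mm along the optical axis (not along the pixel's ray), 0 where there is no reading.
- eyes.camera_info(name): a dict with "K" (3x3 intrinsics, pixels), "pose" (4x4, takes a point from camera to world coordinates). Camera axes: x right, y down, z forward; pixel columns grow to the right and rows downward; lengths in mm; the calibration is good to about 2 mm. A picture is of the moment at which its call begins: read the wrist's pose just before it. camera_info takes no time and is no camera call; for the wrist camera it gives the pose at the moment of the call.
- ctrl.sign_off(): hands the job in, once; it reports no verdict.
The state is a dict: "time_s": time; "joint_pos": joint angles; "qd": joint speeds; "tau": joint torques, N m; "ee_pos": TCP position; "tcp_rot": TCP orientation; "wrist_force": force on the tool from outside, world axes, zero at the start; "moment": the same for the moment, N m; "width": opening from 0.0 (shut) to 1.0 (fully open).
Only numpy, scipy, OpenCV 4.12 (cv2) and the standard library are available. Lean on these libraries where they do the work, as an engineer would, in place of code of your own. Each camera call takes 0.05 s, during which the arm holds its last target. There are 200 camera calls.

TASK

Slide the loose aluminium backplate off the fixture's loading deck onto its lift table, fully home against the back fence and the two end stops so that its holes stand over the locating pins. Press it straight down over the pins until it rests flush on the steel rails, then push the latch fully across so that its bolt lies over the plate's edge. Leave the other things on the bench where they are.

Things in the scene. Friction and masses are not known exactly. Their poses are not given: they have to be found in the camera images.
- fixture: Fixed grey pin fixture, base 150 x 420 x 18 mm. Origin on the bench below the centre of the nest; x points to the back fence (roughly away from the robot), y along the fixture towards the loading deck, z up. All places on the fixture below are (x, y, z) in mm in this frame. The front (-x) side is open.
- fence (a point): Top edge of the back fence's face, half-way along, at (55.5, 85, 66): a straight aluminium bar from y = -90 to 260, 12 mm thick, its face looking to -x.
- end_stops (a point): Between the two aluminium end stops, at their faces' top, (0, -75.5, 66). Their faces look to +y and cover x = -46 to -24 and 24 to 46; they are 14 mm thick.
- pin_a (a point): Tip of a fixed upright steel pin, 14 mm diameter with a tapered tip, at (-20, -45, 47). It stands in a hole of the lift table, 3 mm below the raised table's top, and sticks 17 mm out above the rails.
- pin_b (a point): Tip of the other, like pin, at (20, 45, 47).
- nest (a point): Centre of the seat, (0, 0, 30), at the height of the tops of the two steel rails on which the seated plate rests: x = -55 to -41 and 41 to 55, y = -75 to 75.
- deck (a point): Centre of the top of the fixed, level loading deck, (-10, 169, 50.5); the deck covers x = -75 to 55, y = 78 to 260.
- lift_table (a joint): Grey lift table in the nest, x = -39 to 39, y = -75 to 75. m lowered: 0 = up (top at z = 50, 0.5 below the deck; so it starts), 0.021 = bottom, about 0.020 when the plate is flush. Slides straight down, with about 10 N of friction less the weight on it; no spring, stays where it is left.
- plate_mid (a point): Centre (half-way up) of the loose aluminium backplate, 110 (x) x 150 (y) x 12 mm thick, 0.2 to 0.4 kg, too wide to grasp from above. Two 17 mm through holes at (-20, -45) and (20, 45) in its own axes. Starts flat on the deck, partly over the lift table, turned up to 0.25 rad from the fixture's axes. Home above the pins its centre is at (0, 0, 56) of the fixture, flush at (0, 0, 36), axes along the fixture's.
- latch (a joint): Sliding steel latch at the -y end. m of travel to +y: 0 = withdrawn, 0.027 = fully across, its bolt then over 22 mm of the seated plate's -y edge. Starts at 0 to 0.004. About 2.5 N of friction; stays where it is left. The bolt (24 mm wide, z = 43.5 to 53.5) runs between the end stops and is blocked by a plate that is not pressed down.
- latch_knob (a point): Half-way up the latch's black knob, an upright round post 18 mm in diameter, from z = 53 to 86; this point is at (0, -125, 70) when the latch is withdrawn and moves with it.
- tape_roll: Bystander: tan tape roll lying flat, 90 mm across, 24 mm high, behind the fixture. Origin under its centre.
- glue_bottle: Bystander: white bottle, 52 mm across, 110 mm tall, behind the fixture. Origin under its centre.
- screwdriver: Bystander: screwdriver lying on the left. Origin under its centre.
- mouse: Bystander: black computer mouse 100 x 60 x 32 mm, on the right near the robot. Origin under its centre.
- jar: Bystander: clear jar with a lid, 70 mm across, 90 mm tall, on the right. Origin under its centre.
- blank_stack: Bystander: dark steel block of blanks without holes, 110 x 150 x 36 mm, on the left. Origin under its centre.
- backplate: The same backplate; origin at the centre of its underside, axes as for plate_mid.
There are look-alikes about, which are no part of the job. What is shaped like the backplate but black is not meant.

How it is judged (in metres and radians):
On the way, in this order (a step that is already met when the one before it is completed fails the run):
1. the plate is fully home against the fence and stops, level on the raised lift table, holes over the pins (horizontal distance between plate_mid and nest below 0.003 m and angle between the x axis of plate_mid and the x axis of fixture, either way round below 0.03 rad and z of plate_mid in the frame of fixture above 0.045 m), for 0.2 s.
2. the plate is pressed down over the pins, flush on the rails (horizontal distance between plate_mid and nest below 0.003 m and angle between the x axis of plate_mid and the x axis of fixture, either way round below 0.03 rad and z of plate_mid in the frame of fixture below 0.0375 m and angle between plate_mid's own z axis and vertical below 0.025 rad), for 0.2 s.
3. the latch is pushed across over the plate's edge (value of joint latch above 0.022 m), for 0.2 s.
At the end, for the whole second after the job is handed in: The plate's centre is within 3 mm (horizontally) of the nest's centre and its axes within 0.03 rad of the fixture's, it is flush on the rails (within 1.5 mm, level within 0.025 rad), the latch is at least 22 of 27 mm across, and everything is at rest (all of step 2 and value of joint latch above 0.022 m and linear speed of backplate below 0.02 m/s); the robot touches nothing.
It fails at once if any of the other loose things on the bench is moved by more than 30 mm (distance of any of tape_roll, glue_bottle, screwdriver, mouse, jar, blank_stack from where it was at the start of the episode above 0.03 m).
It also fails if it takes over 72 s, if anything falls off the work surface, if the arm or the gripper's body presses on something with over 40 N, if the wrist force passes 120 N, or if a joint passes its speed limit or range.

## Working session

There is one attempt and no reset: what is moved stays moved. The work goes in short steps, Python scripts to look and compute and a shell command to move; the robot and the scene stay as the last step left them, time stands still between calls to the robot, and variables do not carry over. Pictures are saved under pics/ and viewed, about 8 in all and at most 12, crops included, and the job is handed in when it is done.

```bash
ls; mkdir -p pics
cat > h.py <<'E'
import numpy as np, cv2
from station import readout, eyes, ctrl
def snap(n,f):
    im,d=eyes.camera(n); cv2.imwrite('pics/'+f+'.png',im[:,:,::-1]); np.savez('pics/'+f+'.npz',im=im,d=d,K=eyes.camera_info(n)['K'],P=eyes.camera_info(n)['pose']); return im,d
def load(f):
    z=np.load('pics/'+f+'.npz'); return z['im'],z['d'],z['K'],z['P']
def ray(K,P,u,v,z):
    "pixel -> world on plane at height z"
    r=P[:3,:3]@np.linalg.inv(K)@np.array([u,v,1.]); t=(z-P[2,3])/r[2]; return P[:3,3]+t*r
def pts(d,K,P):
    v,u=np.mgrid[:d.shape[0],:d.shape[1]]
    c=np.stack([(u-K[0,2])/K[0,0]*d,(v-K[1,2])/K[1,1]*d,d],-1); return c@P[:3,:3].T+P[:3,3]
E
python3 - <<'E'
from h import *
print(readout.get_obs())
snap('top','top0'); snap('scene','scene0')
for n in('top','scene'): print(eyes.camera_info(n))
E
```

```text
pics
{'time_s': 0.0, 'joint_pos': array([69.4323893 , 29.90935838, -2.08060882, 91.67229318,  1.21140925,
       58.50291114, -6.4626218 ]), 'qd': array([ 0.0513234 , -0.04175849, -0.02109114,  0.07515311,  0.02591328,
       -0.10248552,  0.01952217]), 'tau': array([ 1.35380156e-03, -9.27112055e+01,  1.98137775e+00, -3.69938028e+01,
        1.81963854e-02,  8.02477385e-03, -3.52546033e-05]), 'ee_pos': array([ 177.92765418, -599.00355133,  404.13286172]), 'tcp_rot': array([-1.79937361e+02,  1.99810050e-03,  1.65427959e+01]), 'wrist_force': array([-0.18453435, -0.04520181, -0.50593312]), 'moment': array([-0.00024681, -0.04262834, -0.01811645]), 'width': 1.0007075635480984}
{'K': array([[420.88975485,   0.        , 323.65917602],
       [  0.        , 420.88975485, 197.82437937],
       [  0.        ,   0.        ,   1.        ]]), 'pose': array([[-2.02900371e-02, -9.90049096e-01,  1.39251937e-01,
         3.06469014e+02],
       [-9.99793420e-01,  2.02589072e-02, -1.64114657e-03,
        -2.66218404e+00],
       [-1.19627638e-03, -1.39256469e-01, -9.90255626e-01,
         1.21617244e+03],
       [ 0.00000000e+00,  0.00000000e+00,  0.00000000e+00,
         1.00000000e+00]])}
{'K': array([[476.47381046,   0.        , 323.91210641],
       [  0.        , 476.47381046, 197.51254964],
       [  0.        ,   0.        ,   1.        ]]), 'pose': array([[ 7.34830488e-01,  3.86643907e-01, -5.57252764e-01,
         1.33368353e+03],
       [ 6.77912016e-01, -3.92723256e-01,  6.21452929e-01,
        -9.43169155e+02],
       [ 2.14348687e-02, -8.34430904e-01, -5.50695573e-01,
         9.14625576e+02],
       [ 0.00000000e+00,  0.00000000e+00,  0.00000000e+00,
         1.00000000e+00]])}
```

View pics/top0.png

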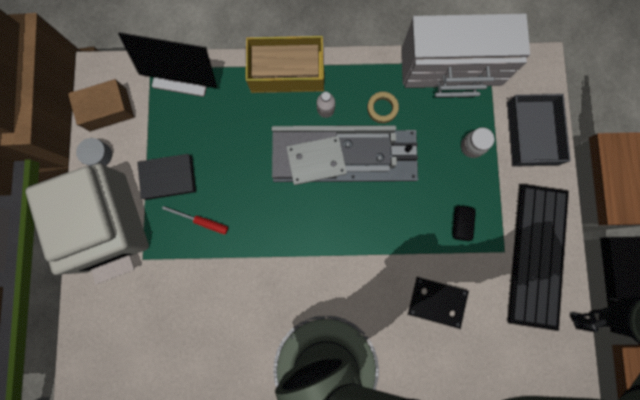

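View pics/scene0.png

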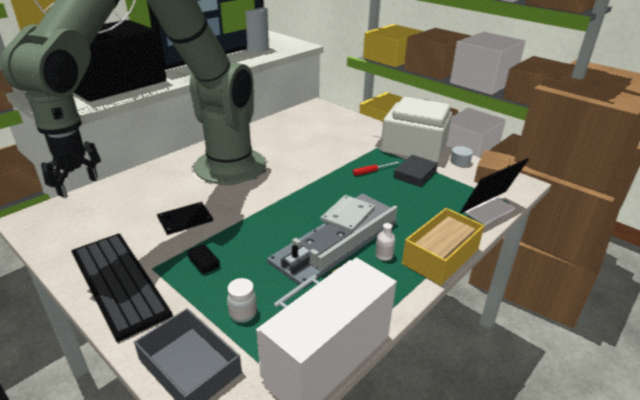

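Top view: the aluminium plate is at (316,160), on the deck end (left) of the grey fixture, which spans u 272–417, v 127–182. The latch knob is near (408,149). Candidates for the plate:
- bare aluminium plate, (316,160): chosen
- black plate with holes, (438,303): look-alike
- dark blank stack, (166,176)

Next, coarse poses.

Run:
```python
from h import *
im,d,K,P=load('top0')
X=pts(d,K,P)
for u,v in [(316,160),(272,127),(417,130),(417,181),(272,182),(408,149),(438,303)]: print(u,v,ray(K,P,u,v,30).round(), X[v,u].round())
# plate mask: height 55-68 & bright
m=((X[...,2]>56)&(X[...,2]<70)&(im.min(2)>110)).astype('u1')
m[:, :270]=0;m[:,420:]=0;m[:125]=0;m[190:]=0
c=max(cv2.findContours(m,0,2)[0],key=cv2.contourArea); 
q=np.array([ray(K,P,*p[0],62.5)[:2] for p in c],'f4'); print(cv2.minAreaRect(q))
i=eyes.camera_info('wrist'); print(i, readout.get_obs()['ee_pos'])
a=cv2.resize(im[110:200,255:435],None,fx=4.4,fy=4.4,interpolation=cv2.INTER_CUBIC); cv2.imwrite('pics/c0.png',a[:,:,::-1])
```

```text
316 160 [584.  15.  30.] [577.  15.  59.]
272 127 [685. 142.  30.] [673. 137.  67.]
417 130 [ 667. -280.   30.] [ 676. -287.    2.]
417 181 [ 516. -273.   30.] [ 522. -280.   -1.]
272 182 [522. 142.  30.] [528. 146.  -3.]
408 149 [ 611. -251.   30.] [ 597. -240.   83.]
438 303 [ 175. -313.   30.] [ 173. -317.   13.]
((578.0707397460938, 14.96478271484375), (111.10871124267578, 149.76190185546875), 10.720096588134766)
{'K': array([[281.30042823,   0.        , 313.600224  ],
       [  0.        , 281.30042823, 202.41884814],
       [  0.        ,   0.        ,   1.        ]]), 'pose': array([[ 2.84569825e-01, -9.15134313e-01, -2.85568213e-01,
         2.50449703e+02],
       [-9.58655033e-01, -2.71879758e-01, -8.40352594e-02,
        -5.76810552e+02],
       [-7.36667493e-04,  2.97675304e-01, -9.54666890e-01,
         3.72306314e+02],
       [ 0.00000000e+00,  0.00000000e+00,  0.00000000e+00,
         1.00000000e+00]])} [ 177.9109385 -599.0089858  404.1900896]
```

View pics/c0.png

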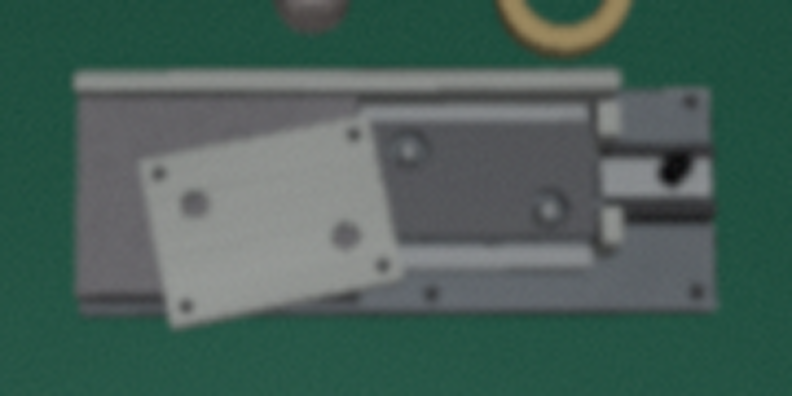

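Crop: the plate's corners are at about (140,160), (370,115), (400,275) and (172,325). It has two big holes plus four small corner holes and measures 111×150, so it is the right plate. The pins are at (408,150) and (550,207), and the latch is on the right. I'll move the wrist above it for a finer measurement.

```bash
cat > to.py <<'E'
import sys
from h import *
x,y,z,yaw=map(float,sys.argv[1:5]); o=readout.get_obs(); p=o['ee_pos']; a=np.deg2rad(o['tcp_rot'][2])
X=np.array([np.cos(a),np.sin(a),0]);Y=np.array([np.sin(a),-np.cos(a),0]); D=np.array([x,y,z])-p
dy=(o['tcp_rot'][2]-yaw+180)%360-180
print('row',np.round([D@X/750,D@Y/750,-D[2]/750,dy/180],4),'dist',np.linalg.norm(D).round(),'pos',p.round(1),o['tcp_rot'].round(2),'F',o['wrist_force'].round(1),'t',o['time_s'],'w',o['width'].round(2))
E
python3 -m jog '[[0.667,-0.551,0,0.092,1],[0.667,-0.551,0,0.092,1],[0.667,-0.551,0,0.092,1],[0.667,-0.551,0,0.092,1],[0.667,-0.551,0,0.092,1]]'; python3 to.py 540 -60 404 0
```

```text
time_s: 0.72
ee_pos: [353.0, -337.9, 404.7]
tcp_rot: [180.0, -0.0, -0.0]
wrist_force: [0.9, -0.6, -0.9]
width: 1.0Traceback (most recent call last):
  File "to.py", line 6, in <module>
    print('row',np.round([D@X/750,D@Y/750,-D[2]/750,dy/180],4),'dist',np.linalg.norm(D).round(),'pos',p.round(1),o['tcp_rot'].round(2),'F',o['wrist_force'].round(1),'t',o['time_s'],'w',o['width'].round(2))
                                                                                                                                                                                         ^^^^^^^^^^^^^^^^
AttributeError: 'float' object has no attribute 'round'
```

```bash
sed -i "s/o\['width'\].round(2)/round(o['width'],2)/" to.py
python3 -m jog '[[0.249,-0.33,0,0,0.5],[0.249,-0.33,0,0,0.5],[0.249,-0.33,0,0,0.5],[0.249,-0.33,0,0,0.5],[0.249,-0.33,0,0,0.5]]'
python3 -m jog '[[0,0,0,0,0.5],[0,0,0,0,0.5]]'
python3 - <<'E'
from h import *
snap('wrist','w1'); o=readout.get_obs();print(o['ee_pos'],o['tcp_rot'])
E
```

```text
time_s: 1.35
ee_pos: [540.0, -90.4, 404.6]
tcp_rot: [180.0, 0.0, -0.0]
wrist_force: [0.8, -0.9, -0.7]
width: 0.501
time_s: 1.6
ee_pos: [538.8, -92.5, 404.3]
tcp_rot: [180.0, 0.1, -0.0]
wrist_force: [-1.0, -0.5, 0.2]
width: 0.5
[538.632414   -93.07604647 404.50129067] [ 1.79979236e+02  3.98842632e-02 -7.40859305e-02]
```

View pics/w1.png

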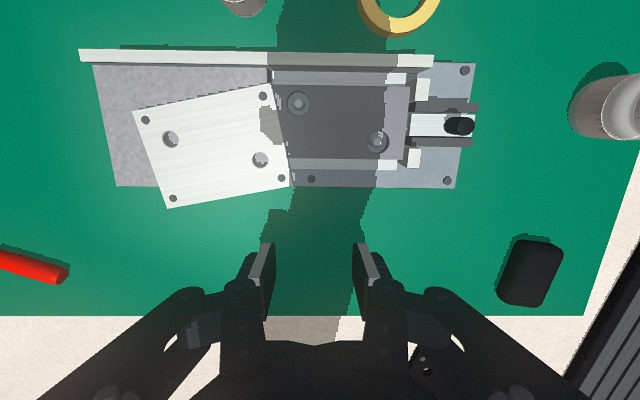

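Wrist view: plate corners at about (132,111), (270,83), (290,186) and (167,209). Pin B is at (298,103), pin A at (376,141), the knob at (459,125) and the fence bar runs along v≈48–68. Next I'll compute the frames.

Run:
```python
from h import *
im,d,K,P=load('w1'); X=pts(d,K,P)
g=cv2.cvtColor(im,cv2.COLOR_RGB2GRAY)
# plate
m=((X[...,2]>57)&(X[...,2]<68)&(g>140)).astype('u1'); m[:75]=0;m[230:]=0;m[:,300:]=0
c=max(cv2.findContours(m,0,2)[0],key=cv2.contourArea)
q=np.array([ray(K,P,*p[0],62.5)[:2] for p in c],'f4'); print('plate',cv2.minAreaRect(q), 'zmed',np.median(X[...,2][m>0]))
# fence
s=(X[...,2]>60)&(X[...,2]<72)&(X[...,0]>630)&(X[...,0]<690)
Q=X[s]; print('fence n',len(Q),'y',Q[:,1].min(),Q[:,1].max(),'z',np.percentile(Q[:,2],[5,50,95]))
ys=np.arange(Q[:,1].min()+10,Q[:,1].max()-10,10); lo=[];hi=[]
T=Q[Q[:,2]>64]
for y in ys:
    r=T[abs(T[:,1]-y)<5]
    lo.append(np.percentile(r[:,0],5));hi.append(np.percentile(r[:,0],95))
print('lo',np.polyfit(ys,lo,1),'hi',np.polyfit(ys,hi,1),np.mean(lo),np.mean(hi))
for n,u0,v0 in(('A',376,141),('B',298,103)):
    w=g[v0-15:v0+16,u0-15:u0+16]
    cc=cv2.HoughCircles(cv2.resize(w,None,fx=8,fy=8,interpolation=2),cv2.HOUGH_GRADIENT,1,200,param1=80,param2=15,minRadius=25,maxRadius=110)
    print(n,cc); 
    for cx,cy,r in (cc[0] if cc is not None else []):
        u,v=u0-15+(cx+.5)/8-.5,v0-15+(cy+.5)/8-.5; print(u,v,ray(K,P,u,v,47),ray(K,P,u,v,50), 'rmm',r/8*320/281)
# knob
s=(X[...,2]>75)&(X[...,2]<90)&(X[...,1]<-200)&(X[...,1]>-300)&(X[...,0]>560)&(X[...,0]<650); print('knob',X[s].mean(0),X[s].min(0),X[s].max(0))
# stops
s=(X[...,2]>60)&(X[...,2]<70)&(X[...,1]<-180)&(X[...,1]>-230)&(X[...,0]>540)&(X[...,0]<650); print('stops',X[s].min(0),X[s].max(0))
a=cv2.resize(im[80:165,280:480],None,fx=4,fy=4,interpolation=2);cv2.imwrite('pics/c1.png',a[:,:,::-1])
```

```text
plate ((578.0468139648438, 14.517776489257812), (109.65515899658203, 149.81304931640625), 10.626157760620117) zmed 61.56488949735436
fence n 6151 y -426.5555772359389 138.98764664300825 z [61.24394096 64.91455656 66.39570904]Traceback (most recent call last):
  File "<stdin>", line 15, in <module>
    return _quantile_unchecked(
        a, q, axis, out, overwrite_input, method, keepdims, weights)
    return _ureduce(a,
                    func=_quantile_ureduce_func,
    ...<5 lines>...
                    overwrite_input=overwrite_input,
                    method=method)
    r = func(a, **kwargs)
    result = _quantile(arr,
                       quantiles=q,
    ...<2 lines>...
                       out=out,
                       weights=wgt)
    slices_having_nans = np.isnan(arr[-1, ...])
                                  ~~~^^^^^^^^^
IndexError: index -1 is out of bounds for axis 0 with size 0
```

Both views agree on the plate: (578,14.5) at 10.6°. The fence search picked up the jar, so I'll restrict it.

Run:
```python
from h import *
im,d,K,P=load('w1'); X=pts(d,K,P)
g=cv2.cvtColor(im,cv2.COLOR_RGB2GRAY)
s=(X[...,2]>60)&(X[...,2]<72)&(X[...,0]>630)&(X[...,0]<690)&(X[...,1]>-215)
T=X[s]; print('fence y',T[:,1].min(),T[:,1].max()); T=T[T[:,2]>64]
ys=np.arange(-195,120,10); lo=[];hi=[]
for y in ys:
    r=T[abs(T[:,1]-y)<5]; lo.append(np.percentile(r[:,0],3));hi.append(np.percentile(r[:,0],97))
print('lo',np.polyfit(ys,lo,1),'hi',np.polyfit(ys,hi,1),np.mean(lo),np.mean(hi))
for n,u0,v0 in(('A',376,141),('B',298,103)):
    w=g[v0-15:v0+16,u0-15:u0+16]
    cc=cv2.HoughCircles(cv2.resize(w,None,fx=8,fy=8,interpolation=2),cv2.HOUGH_GRADIENT,1,200,param1=80,param2=15,minRadius=25,maxRadius=110)
    for cx,cy,r in (cc[0] if cc is not None else []):
        u,v=u0-15+(cx+.5)/8-.5,v0-15+(cy+.5)/8-.5; print(n,u,v,ray(K,P,u,v,47),ray(K,P,u,v,50), 'rmm',r/8*320/281)
for n,z0,z1,a in(('knob',75,90,(560,650,-300,-200)),('stops',60,70,(540,630,-230,-180))):
    s=(X[...,2]>z0)&(X[...,2]<z1)&(X[...,0]>a[0])&(X[...,0]<a[1])&(X[...,1]>a[2])&(X[...,1]<a[3]); print(n,s.sum(),X[s].mean(0),X[s].min(0),X[s].max(0))
a=cv2.resize(im[80:165,280:480],None,fx=4,fy=4,interpolation=2);cv2.imwrite('pics/c1.png',a[:,:,::-1])
```

```text
fence y -211.1976534446007 138.98764664300825
lo [3.28582073e-02 6.62716546e+02] hi [1.66815193e-02 6.73977756e+02] 661.4022177292973 673.3104947431563
A 378.25 141.75 [ 584.65006448 -166.25663141   47.        ] [ 584.92313313 -165.57875566   50.        ] rmm 12.341637
knob 333 [ 603.27371266 -241.26644096   83.66204149] [ 594.08929119 -251.73024171   75.21260482] [ 611.74862045 -234.08205167   87.47809423]
stops 304 [ 575.18978259 -201.43911292   64.84725729] [ 558.60206374 -209.48381982   60.33674836] [ 629.54584205 -194.68648724   67.48368924]
```

View pics/c1.png

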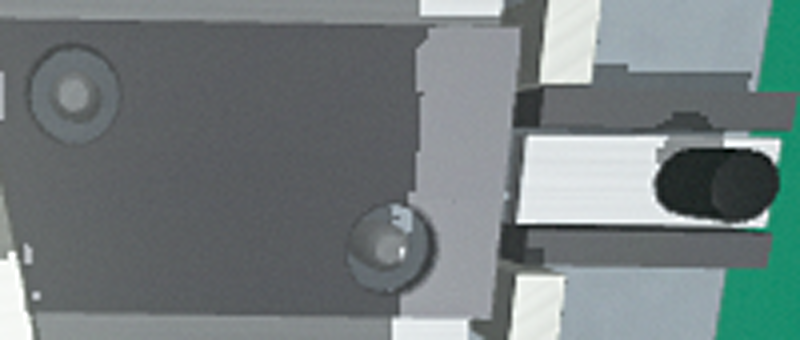

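Run:
```python
from h import *
im,d,K,P=load('w1')
A=ray(K,P,377.4,141.9,47)[:2];B=ray(K,P,298.2,103.2,47)[:2];v=B-A
yaw=np.arctan2(v[1],v[0])-np.arctan2(90,40);print(A,B,np.linalg.norm(v),'exp',np.hypot(40,90),'yaw',yaw,'nest',(A+B)/2)
k=ray(K,P,280+747/4,80+185/4,86);print('knob',k)
for th in(yaw,-.025):
  R=np.array([[np.cos(th),-np.sin(th)],[np.sin(th),np.cos(th)]]);N=(A+B)/2
  print(th,'knob fx',R.T@(k[:2]-N),'fence mid should',N+R@[55.5,85],'stop',N+R@[0,-75.5],'plate fx',R.T@([578,14.5]-N), 10.6-np.degrees(th))
```

```text
[ 584.48422203 -165.30194537] [626.1097365  -76.05274966] 98.47894389298726 exp 98.48857801796105 yaw -0.018180973169218406 nest [ 605.29697927 -120.67734752]
knob [ 603.0434784  -243.55418344   86.        ]
-0.018180973169218406 knob fx [-1.92310489e-02 -1.22897497e+02] fence mid should [662.3331044  -36.70038383] stop [ 603.92439141 -196.16486968] plate fx [-29.74998825 134.65874854] 11.641693030036803
-0.025 knob fx [   0.81880423 -122.89477057] fence mid should [662.90441507 -37.09126411] stop [ 603.40967588 -196.153755  ] plate fx [-30.66753108 134.4527534 ] 12.032394487827059
```

```bash
cat > fx.py <<'E'
# fx.py x y z yawrel : fixture-frame target -> row
import sys,subprocess,numpy as np
x,y,z,w=map(float,sys.argv[1:5]); t=-0.02; c,s=np.cos(t),np.sin(t)
wx,wy=605.3+c*x-s*y,-120.7+s*x+c*y
print('world',round(wx,1),round(wy,1)); print(subprocess.run(['python3','to.py',str(wx),str(wy),str(z),str(w-1.15)],capture_output=True,text=True).stdout)
E
python3 - <<'E'
from h import *
im,d,K,P=load('w1'); X=pts(d,K,P); o=readout.get_obs(); t=X-o['ee_pos']
s=(d>0)&(X[...,2]>200)&(t[...,0]<40)
z=-t[...,2][s]; i=np.argsort(z)[-200:]; print('tip depth pct',np.percentile(z,[90,95,98,99,99.8,100]), t[s][i].mean(0), t[s][i].min(0),t[s][i].max(0)); print(o['joint_pos'].round(1))
E
python3 fx.py -135 140 224 0
```

```text
tip depth pct [125.32205041 141.85287515 156.22428029 162.25904705 168.68895705
 173.19628282] [   3.62814493    0.97665474 -168.38903868] [ -11.8481312   -32.22675761 -173.19628282] [  11.05105528   32.5083486  -165.71989423]
[ 10.8  23.   -9.6 103.3   4.6  54.2 -90.8]
world 473.1 22.0
row [-0.0875 -0.1533  0.2407  0.006 ] dist 224.0 pos [538.6 -93.1 404.5] [ 1.7998e+02  4.0000e-02 -7.0000e-02] F [-0.4  0.3 -1. ] t 1.65 w 0.5
```

```bash
python3 -m jog '[[-0.0875,-0.153,0,0.006,0.8],[-0.0875,-0.153,0.05,0.006,0.8],[-0.0875,-0.153,0.1,0.006,0.8],[-0.0875,-0.153,0.18,0.006,0.8],[-0.0875,-0.153,0.22,0.006,0.8]]'; python3 -m jog '[[0,0,0,0,0.8],[0,0,0,0,0.8]]'; python3 fx.py -135 140 222 0
```

```text
time_s: 2.28
ee_pos: [472.5, 21.4, 237.6]
tcp_rot: [180.0, 0.1, -1.2]
wrist_force: [0.4, -0.4, 0.4]
width: 0.796
time_s: 2.52
ee_pos: [473.8, 21.9, 240.9]
tcp_rot: [180.0, -0.1, -1.2]
wrist_force: [-0.3, 0.8, 0.0]
width: 0.794
world 473.1 22.0
row [-0.0009 -0.0001  0.0252 -0.0001] dist 19.0 pos [473.8  21.9 240.9] [ 1.80e+02 -7.00e-02 -1.16e+00] F [-0.3  0.8  0. ] t 2.525 w 0.79
```

```bash
python3 -m jog '[[0,0,0.025,0,0.8],[0,0,0.025,0,0.8],[0.015,0,0.025,0,0.8],[0.03,0,0.025,0,0.8],[0.04,0,0.025,0,0.8]]'; python3 -m jog '[[0.008,0,0,0,0.8],[0.016,0,0,0,0.8],[0.024,0,0,0,0.8],[0.032,0,0,0,0.8],[0.04,0,0,0,0.8]]'; python3 fx.py -66 140 222 0
```

```text
time_s: 3.15
ee_pos: [504.5, 21.9, 221.4]
tcp_rot: [-180.0, -0.0, -1.1]
wrist_force: [-1.2, 0.9, 0.7]
width: 0.8
time_s: 3.78
ee_pos: [533.8, 21.4, 220.9]
tcp_rot: [-180.0, 0.0, -1.1]
wrist_force: [-2.2, -0.0, 1.1]
width: 0.802
world 542.1 20.6
row [ 0.0111  0.0008 -0.0014  0.0003] dist 8.0 pos [533.8  21.4 220.9] [-180.     0.    -1.1] F [-2.2 -0.   1.1] t 3.775 w 0.8
```

Steps of 3 mm now, until the force shows the fence.

```bash
python3 -m jog '[[0.004,0,0,0,0.8],[0.008,0,0,0,0.8],[0.011,0,0,0,0.8],[0.011,0,0,0,0.8]]'; python3 -m jog '[[0.003,0,0,0,0.8],[0.003,0,0,0,0.8]]'; python3 fx.py -66 140 222 0
```

```text
time_s: 4.28
ee_pos: [541.9, 21.1, 221.0]
tcp_rot: [-180.0, -0.0, -1.1]
wrist_force: [-0.6, -0.5, 0.4]
width: 0.807
time_s: 4.53
ee_pos: [543.0, 21.1, 220.7]
tcp_rot: [180.0, 0.2, -1.1]
wrist_force: [-10.5, 0.2, 6.1]
width: 0.799
world 542.1 20.6
row [-0.0011  0.0006 -0.0017  0.0003] dist 2.0 pos [543.   21.1 220.7] [179.96   0.18  -1.09] F [-10.5   0.2   6.1] t 4.525 w 0.8
```

```bash
cat > meas.py <<'E'
import sys
from h import *
f=sys.argv[1]; snap('top',f); im,d,K,P=load(f)
g=cv2.cvtColor(im,cv2.COLOR_RGB2GRAY); X=pts(d,K,P)
m=((X[...,2]>50)&(X[...,2]<70)&(g>110)).astype('u1'); m[:,:270]=0;m[:,420:]=0;m[:125]=0;m[190:]=0
cv2.imwrite('pics/'+f+'_c.png',cv2.resize(im[110:200,255:435],None,fx=4.4,fy=4.4,interpolation=2)[:,:,::-1])
E
python3 meas.py t2
```

```text
(no output)
```

View pics/t2_c.png

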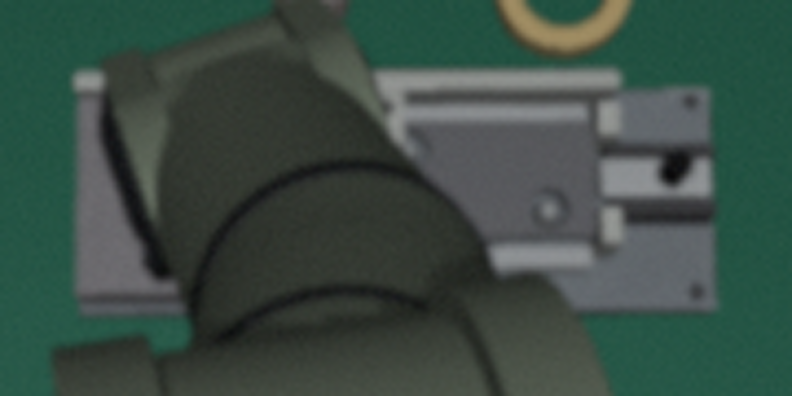

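Contact came exactly where expected (10 N, plate against fence). The arm hides the rest. Now I'll back off, lift, turn the gripper 90° and go to the +y end.

```bash
python3 -m jog '[[-0.03,0,0,0,0.5],[-0.03,0,-0.08,-0.05,0.5],[-0.03,0,-0.16,-0.11,0.5],[-0.03,0,-0.16,-0.17,0.5],[-0.03,0,-0.16,-0.23,0.5]]'; python3 fx.py -5 250 300 90
```

```text
time_s: 5.2
ee_pos: [521.6, 21.4, 341.9]
tcp_rot: [179.9, -0.1, 40.5]
wrist_force: [-0.1, 1.0, 0.0]
width: 0.501
world 605.3 129.3
row [ 0.1783 -0.037   0.0559 -0.2688] dist 143.0 pos [521.6  21.4 341.9] [ 1.7992e+02 -8.0000e-02  4.0470e+01] F [-0.1  1.   0. ] t 5.2 w 0.5
```

```bash
python3 -m jog '[[0.178,-0.037,0.055,-0.268,0.5],[0.178,-0.037,0.055,-0.268,0.5],[0.178,-0.037,0.055,-0.268,0.5],[0.178,-0.037,0.055,-0.268,0.5],[0.178,-0.037,0.055,-0.268,0.5]]'; python3 -m jog '[[0,0,0,0,0.5],[0,0,0,0,0.5]]'; python3 fx.py -5 245 226 90
python3 - <<'E'
from h import *
snap('wrist','w2')
E
```

```text
time_s: 5.82
ee_pos: [605.8, 128.9, 299.4]
tcp_rot: [-180.0, -0.0, 88.6]
wrist_force: [0.2, -0.4, 0.4]
width: 0.501
time_s: 6.08
ee_pos: [605.7, 128.7, 299.8]
tcp_rot: [180.0, 0.0, 88.2]
wrist_force: [-0.7, 0.1, 0.2]
width: 0.505
world 605.2 124.4
row [-0.0058 -0.0005  0.0984 -0.0034] dist 74.0 pos [605.7 128.7 299.8] [179.99   0.    88.23] F [-0.7  0.1  0.2] t 6.075 w 0.51
```

View pics/w2.png

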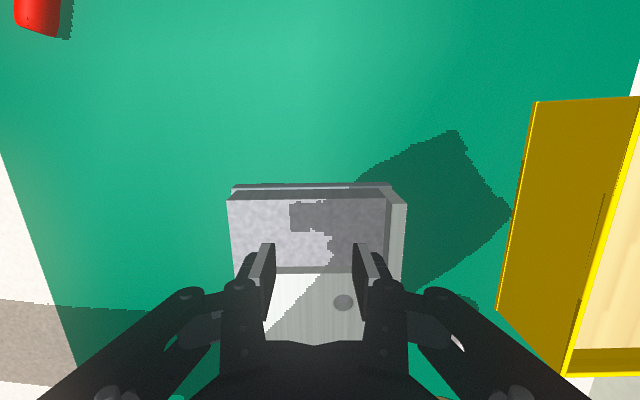

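The plate sits square against the fence, its +y edge at v≈267. I'll check that edge position before lowering.

Run:
```python
from h import *
im,d,K,P=load('w2')
for u,v in((280,268),(340,267)):
    p=ray(K,P,u,v,62.5); q=p[:2]-[605.3,-120.7]; c,s=np.cos(-.02),np.sin(-.02); print(p.round(1),'fx',c*q[0]+s*q[1],-s*q[0]+c*q[1])
```

```text
[576.3  85.4  62.5] fx -33.16417380382532 205.5178691442037
[625.7  84.8  62.5] fx 16.325348916989437 205.90139445160918
```

```bash
python3 -m jog '[[-0.006,0,0.05,-0.0034,0.5],[-0.006,0,0.098,-0.0034,0.5],[-0.006,0,0.098,-0.0034,0.5],[-0.006,0,0.098,-0.0034,0.5]]'; python3 fx.py -5 86 226 90
```

```text
time_s: 6.62
ee_pos: [605.6, 124.5, 226.5]
tcp_rot: [180.0, -0.0, 89.0]
wrist_force: [-0.1, 0.5, 0.9]
width: 0.5
world 602.0 -34.6
row [-0.2123 -0.0008  0.0006  0.0006] dist 159.0 pos [605.6 124.5 226.5] [180.    -0.    88.95] F [-0.1  0.5  0.9] t 6.625 w 0.5
```

```bash
python3 -m jog '[[-0.02,0,0,0,0.5],[-0.035,0,0,0,0.5],[-0.045,0,0,0,0.5],[-0.055,0,0,0,0.5],[-0.065,0,0,0,0.5]]'; python3 -m jog '[[-0.012,0,0,0,0.5],[-0.024,0,0,0,0.5],[-0.036,0,0,0,0.5],[-0.048,0,0,0,0.5],[-0.06,0,0,0,0.5]]';python3 -m jog '[[-0.012,0,0,0,0.5],[-0.024,0,0,0,0.5],[-0.036,0,0,0,0.5],[-0.048,0,0,0,0.5],[-0.06,0,0,0,0.5]]'; python3 fx.py -5 86 226 90
```

```text
time_s: 7.25
ee_pos: [604.7, 75.5, 226.4]
tcp_rot: [180.0, -0.0, 89.0]
wrist_force: [0.1, 3.1, 1.5]
width: 0.501
time_s: 7.88
ee_pos: [603.9, 30.0, 226.2]
tcp_rot: [180.0, 0.0, 89.0]
wrist_force: [-0.3, 2.8, 1.9]
width: 0.502
time_s: 8.5
ee_pos: [603.0, -15.1, 226.1]
tcp_rot: [-180.0, 0.0, 89.0]
wrist_force: [0.0, 1.3, -1.6]
width: 0.499
world 602.0 -34.6
row [-0.026  -0.0008  0.0001  0.0007] dist 20.0 pos [603.  -15.1 226.1] [-1.7999e+02  1.0000e-02  8.8980e+01] F [ 0.   1.3 -1.6] t 8.5 w 0.5
```

```bash
python3 -m jog '[[-0.008,0,0,0,0.5],[-0.016,0,0,0,0.5],[-0.021,0,0,0,0.5],[-0.024,0,0,0,0.5],[-0.026,0,0,0,0.5]]'; python3 -m jog '[[-0.002,0,0,0,0.5],[-0.004,0,0,0,0.5],[-0.004,0,0,0,0.5]]'; python3 fx.py -5 86 226 90
```

```text
time_s: 9.12
ee_pos: [602.7, -33.9, 226.2]
tcp_rot: [-180.0, -0.0, 89.0]
wrist_force: [-0.2, 1.0, -0.7]
width: 0.5
time_s: 9.5
ee_pos: [602.5, -35.2, 226.2]
tcp_rot: [-180.0, -0.1, 89.1]
wrist_force: [-1.3, 11.4, -0.5]
width: 0.497
world 602.0 -34.6
row [ 0.0007 -0.0007  0.0003  0.0013] dist 1.0 pos [602.5 -35.2 226.2] [-1.7999e+02 -1.4000e-01  8.9080e+01] F [-1.3 11.4 -0.5] t 9.5 w 0.5
```

```bash
python3 -m jog '[[0.02,0,0,0,0.5],[0.02,0,-0.08,0,0.2],[0.0,0,-0.16,0,0],[-0.05,0,-0.23,0,0],[-0.1,0,-0.23,0,0]]' ; python3 -m jog '[[0,0,0,0,0],[0,0,0,0,0]]'
python3 - <<'E'
from h import *
im,d=snap('wrist','w3'); o=readout.get_obs();print(o['ee_pos'],o['tcp_rot'],o['time_s'])
E
```

```text
time_s: 10.12
ee_pos: [601.9, -111.8, 402.9]
tcp_rot: [179.7, 0.1, 89.0]
wrist_force: [0.4, -0.3, -0.3]
width: -0.0
time_s: 10.38
ee_pos: [601.3, -111.0, 398.5]
tcp_rot: [-180.0, -0.0, 89.0]
wrist_force: [0.8, 0.5, -0.5]
width: -0.001
[ 601.37315681 -110.62363317  398.44997817] [-1.79976127e+02 -2.42769909e-02  8.90607232e+01] 10.425
```

View pics/w3.png

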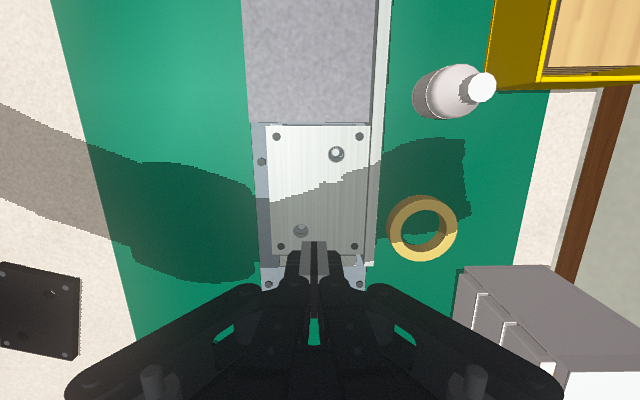

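The plate appears home: corners (266,125), (371,124) and (270,255), with the pins visible inside both holes at (336,154) and (301,231). I'll measure the edges and holes.

Run:
```python
from h import *
im,d,K,P=load('w3'); g=cv2.GaussianBlur(cv2.cvtColor(im,cv2.COLOR_RGB2GRAY),(3,3),0).astype(float)
c,s=np.cos(-.02),np.sin(-.02)
def fx(u,v,z):
    q=ray(K,P,u,v,z)[:2]-[605.3,-120.7]; return np.array([c*q[0]+s*q[1],-s*q[0]+c*q[1]]).round(2)
L=[];R=[]
for v in list(range(133,175,3)):
    r=np.gradient(g[v]); L.append([258+np.argmax(r[258:275]),v]); R.append([362+np.argmin(r[362:376]),v])
T=[[u,118+np.argmax(np.gradient(g[118:131,u]))] for u in range(282,356,4)]
for n,a in(('L',L),('R',R),('T',T)):
    f=np.array([fx(u,v,62.5) for u,v in a]); m=np.median(f,0); i=1 if n!='T' else 0
    print(n,m,'slope',np.polyfit(f[:,i],f[:,1-i],1)[0].round(4))
for u0,v0 in((336,154),(301,231)):
    w=cv2.resize(im[v0-13:v0+14,u0-13:u0+14],None,fx=10,fy=10,interpolation=2); gg=cv2.cvtColor(w,cv2.COLOR_RGB2GRAY)
    cc=cv2.HoughCircles(gg,cv2.HOUGH_GRADIENT,1,300,param1=60,param2=12,minRadius=55,maxRadius=100)
    x,y,r=cc[0][0]; u,v=u0-13+(x+.5)/10-.5,v0-13+(y+.5)/10-.5; print('hole px',u,v,r/10,'fx',fx(u,v,62),'r mm',r/10*308/281)
```

```text
L [-55.425  47.775] slope 0.0099
R [53.795 48.15 ] slope -0.0051
T [-0.23 75.46] slope -0.0037
hole px 335.8 153.9 8.1 fx [19.17 46.48] r mm 8.878292Traceback (most recent call last):
  File "<stdin>", line 16, in <module>
TypeError: 'NoneType' object is not subscriptable
```

The plate is home within about 1 mm (x −0.8, y +0.5, angle ~0.005 rad). Now I'll press at its centre with shut fingers.

```bash
python3 fx.py 0 0 240 90
```

```text
world 605.3 -120.7
row [-0.0133  0.0055  0.2113  0.0012] dist 159.0 pos [ 601.4 -110.6  398.4] [-1.7998e+02 -2.0000e-02  8.9060e+01] F [0.1 0.4 0.3] t 10.425 w -0.0
```

```bash
python3 -m jog '[[-0.013,0.005,0.07,0,0],[-0.013,0.005,0.14,0,0],[-0.013,0.005,0.2,0,0],[-0.013,0.005,0.205,0,0],[-0.013,0.005,0.205,0,0]]'; python3 -m jog '[[0,0,0.005,0,0],[0,0,0.009,0,0],[0,0,0.012,0,0],[0,0,0.015,0,0],[0,0,0.015,0,0]]'; python3 fx.py 0 0 215 90
```

```text
time_s: 11.05
ee_pos: [605.5, -120.9, 246.2]
tcp_rot: [179.9, -0.0, 89.0]
wrist_force: [-0.6, 0.2, -0.1]
width: -0.004
time_s: 11.68
ee_pos: [605.0, -121.8, 233.7]
tcp_rot: [180.0, 0.0, 89.0]
wrist_force: [0.7, -0.2, 0.8]
width: 0.001
world 605.3 -120.7
row [0.0014 0.0004 0.025  0.0007] dist 19.0 pos [ 605.  -121.8  233.7] [1.7999e+02 1.0000e-02 8.8980e+01] F [ 0.7 -0.2  0.8] t 11.675 w 0.0
```

```bash
python3 -m jog '[[0,0,0.004,0,0],[0,0,0.008,0,0],[0,0,0.012,0,0],[0,0,0.015,0,0],[0,0,0.015,0,0]]'; python3 -m jog '[[0,0,0.004,0,0],[0,0,0.008,0,0],[0,0,0.008,0,0]]'; python3 fx.py 0 0 215 90
```

```text
time_s: 12.3
ee_pos: [604.9, -121.7, 222.3]
tcp_rot: [-180.0, -0.0, 89.0]
wrist_force: [-0.7, 0.5, 0.1]
width: -0.003
time_s: 12.68
ee_pos: [604.9, -121.6, 216.3]
tcp_rot: [-180.0, -0.0, 89.0]
wrist_force: [0.2, 0.1, -0.2]
width: -0.001
world 605.3 -120.7
row [0.0013 0.0005 0.0017 0.0008] dist 2.0 pos [ 604.9 -121.6  216.3] [-1.7999e+02 -1.0000e-02  8.8990e+01] F [ 0.2  0.1 -0.2] t 12.675 w -0.0
```

```bash
python3 -m jog '[[0,0,0.002,0,0],[0,0,0.004,0,0],[0,0,0.004,0,0]]'
python3 - <<'E'
from h import *
im,d=snap('scene','s4'); cv2.imwrite('pics/s4c.png',cv2.resize(im[160:300,240:440],None,fx=4,fy=4,interpolation=2)[:,:,::-1])
E
```

```text
time_s: 13.05
ee_pos: [605.0, -121.5, 215.4]
tcp_rot: [180.0, 0.1, 89.0]
wrist_force: [-12.5, 0.6, 38.1]
width: 0.003
```

View pics/s4c.png

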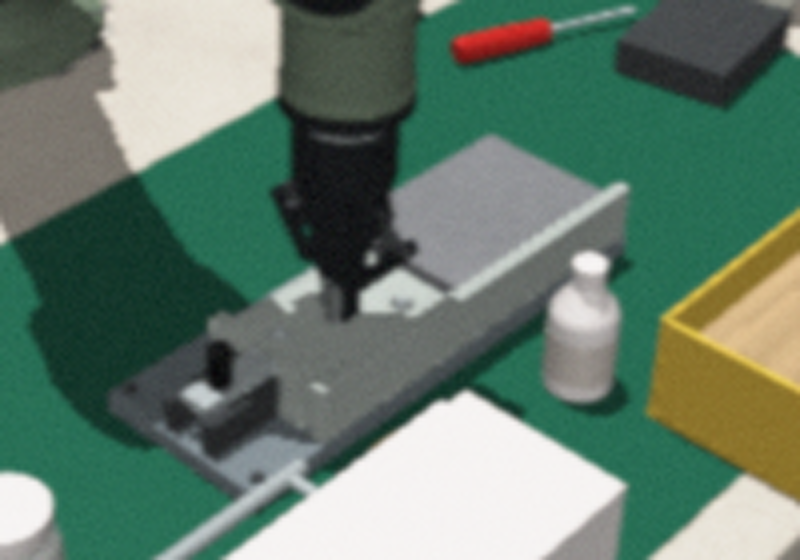

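38 N at tip height ≈42.4 mm means flush. The scene crop shows the pins standing out of the plate beside the fingers at (345,300). I'll lift and measure.

```bash
python3 -m jog '[[0,0,-0.06,0,0],[0,0,-0.14,0,0],[0,0,-0.22,0,0],[0,0,-0.24,0,0],[0,0,-0.24,0,0]]'
python3 - <<'E'
from h import *
im,d=snap('wrist','w5'); _,_,K,P=load('w5'); X=pts(d,K,P); o=readout.get_obs(); print(o['ee_pos'],o['wrist_force'],o['time_s'])
c,s=np.cos(-.02),np.sin(-.02); q=X[...,:2]-[605.3,-120.7]; fx=c*q[...,0]+s*q[...,1]; fy=-s*q[...,0]+c*q[...,1]
for x0,y0 in((-45,60),(45,62),(0,60),(-45,0),(45,0),(-45,-55),(45,-55)):
    m=(d>0)&(abs(fx-x0)<6)&(abs(fy-y0)<6)&(X[...,2]<75); print(x0,y0,m.sum(),np.median(X[...,2][m]).round(2))
cv2.imwrite('pics/w5c.png',cv2.resize(im[90:300,200:440],None,fx=3,fy=2.8,interpolation=2)[:,:,::-1])
E
python3 fx.py 0 -156 300 90
```

```text
time_s: 13.72
ee_pos: [604.9, -121.8, 393.7]
tcp_rot: [179.9, 0.0, 89.0]
wrist_force: [1.0, 0.6, 0.2]
width: 0.003
[ 604.66807845 -121.83755883  392.43206376] [-0.21939954 -0.1834867   0.05530485] 13.775
-45 60 118 39.65
45 62 122 39.71
0 60 120 39.74
-45 0 102 39.78
45 0 103 39.62
-45 -55 86 39.71
45 -55 89 39.54
world 602.2 -276.7
row [-0.2065  0.0004  0.1232  0.0007] dist 180.0 pos [ 604.7 -121.8  392.4] [-1.7995e+02  1.0000e-02  8.8980e+01] F [-0.2 -0.2  0.1] t 13.775 w -0.0
```

View pics/w5c.png

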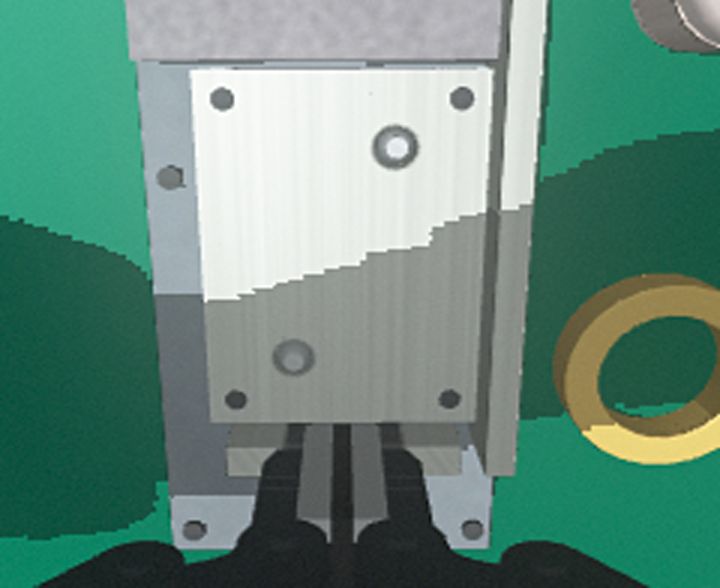

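The plate is level on all seven samples (39.5–39.8 mm, with about −2 mm camera bias) and both pins are through their holes. On to the latch.

```bash
python3 -m jog '[[-0.08,0,0.03,0,0],[-0.16,0,0.06,0,0],[-0.207,0,0.1,0,0],[-0.207,0,0.123,0,0],[-0.207,0,0.123,0,0]]'; python3 fx.py 0 -156 238 90
```

```text
time_s: 14.4
ee_pos: [601.7, -275.9, 298.5]
tcp_rot: [-179.8, -0.1, 89.0]
wrist_force: [1.1, 0.9, -0.1]
width: -0.002
world 602.2 -276.7
row [-0.001   0.0006  0.0807  0.001 ] dist 61.0 pos [ 601.7 -275.9  298.5] [-1.7979e+02 -1.4000e-01  8.9040e+01] F [ 1.1  0.9 -0.1] t 14.4 w -0.0
```

```bash
python3 -m jog '[[0,0,0.06,0,0],[0,0,0.081,0,0],[0,0,0.081,0,0],[0.008,0,0.081,0,0],[0.016,0,0.081,0,0]]'; python3 -m jog '[[0.006,0,0,0,0],[0.012,0,0,0,0],[0.018,0,0,0,0],[0.024,0,0,0,0],[0.03,0,0,0,0]]'; python3 fx.py 0 -118 238 90
```

```text
time_s: 15.02
ee_pos: [602.8, -264.3, 241.8]
tcp_rot: [179.9, 0.0, 89.0]
wrist_force: [-0.1, 0.2, -0.2]
width: 0.002
time_s: 15.65
ee_pos: [602.8, -242.2, 240.5]
tcp_rot: [180.0, -0.0, 89.0]
wrist_force: [-0.1, -2.4, 2.5]
width: -0.002
world 602.9 -238.7
row [0.0047 0.0001 0.0033 0.0007] dist 4.0 pos [ 602.8 -242.2  240.5] [180.    -0.    88.98] F [-0.1 -2.4  2.5] t 15.65 w -0.0
```

```bash
python3 -m jog '[[0.003,0,0,0,0],[0.005,0,0,0,0],[0.007,0,0,0,0],[0.008,0,0,0,0]]'; python3 fx.py 0 -118 238 90
```

```text
time_s: 16.15
ee_pos: [602.8, -237.5, 240.5]
tcp_rot: [180.0, 0.1, 88.9]
wrist_force: [2.4, -10.2, 1.4]
width: 0.001
world 602.9 -238.7
row [-0.0015  0.0002  0.0034  0.0004] dist 3.0 pos [ 602.8 -237.5  240.5] [1.7999e+02 9.0000e-02 8.8930e+01] F [  2.4 -10.2   1.4] t 16.15 w 0.0
```

The latch is at its end stop: 10 N, knob ≈ −97 as expected. I'll back off, lift and check.

```bash
python3 -m jog '[[-0.03,0,0,0,0],[-0.03,0,0,0,0],[-0.03,0,-0.08,0,0],[-0.0,0,-0.16,0,0],[0.05,0,-0.2,0,0]]'; python3 -m jog '[[0,0,0,0,0],[0,0,0,0,0],[0,0,0,0,0],[0,0,0,0,0]]'
python3 - <<'E'
from h import *
im,d=snap('wrist','w6'); _,_,K,P=load('w6'); X=pts(d,K,P); o=readout.get_obs(); print(o['ee_pos'],o['wrist_force'],o['time_s'])
q=X[...,:2]-[605.3,-120.7]; c,s=np.cos(-.02),np.sin(-.02); fx=c*q[...,0]+s*q[...,1]; fy=-s*q[...,0]+c*q[...,1]
m=(X[...,2]>76)&(X[...,2]<88)&(abs(fx)<20)&(fy>-140)&(fy<-75); print('knob',m.sum(),fx[m].mean(),fy[m].min(),fy[m].max())
for x0,y0 in((-45,60),(45,60),(-45,-55),(45,-55)):
    m=(d>0)&(abs(fx-x0)<6)&(abs(fy-y0)<6)&(X[...,2]<75); print(x0,y0,np.median(X[...,2][m]).round(2))
cv2.imwrite('pics/w6c.png',cv2.resize(im[60:320,190:440],None,fx=2.3,fy=2.3)[:,:,::-1])
E
```

```text
time_s: 16.77
ee_pos: [603.5, -198.3, 393.2]
tcp_rot: [179.9, 0.0, 88.9]
wrist_force: [1.0, 0.7, 0.1]
width: 0.001
time_s: 17.27
ee_pos: [603.4, -199.4, 389.6]
tcp_rot: [-179.9, -0.0, 88.9]
wrist_force: [-0.3, -0.2, -0.2]
width: -0.001
[ 603.42942305 -199.32198696  389.77667272] [-0.09638314  0.25541236  0.87863401] 17.325
knob 249 0.5158399202501703 -104.95521556796618 -87.81692699038183
-45 60 41.07
45 60 41.29
-45 -55 41.06
45 -55 41.2
```

View pics/w6c.png

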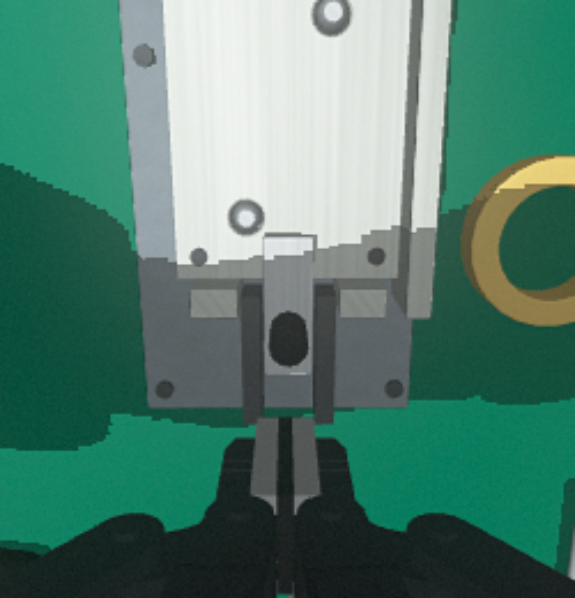

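The bolt at (288,255) lies over the plate edge. The knob is at y≈−97, so the latch is fully across, and the plate is level at 41.1–41.3 mm. Handing in.

```bash
python3 -c "
from station import ctrl
print(ctrl.sign_off())"
```

```text
the job is handed in; nothing more can be done
None
```

The backplate is on the pins and flush on the rails, with the latch fully across, and I handed the job in at about 17 s of the 72 s. I slid the plate against the fence (about 10 N), then along it to the end stops (about 11 N). I then pressed it down at its centre (38 N at the bottom) and pushed the latch to its stop (about 10 N).

**Home position:** before pressing, the plate measured within about 1 mm and 0.01 rad of home, with a pin visible in each hole. One of the two hole fits found no circle. The other read 1.7 mm off its nominal place, against 1 mm from the edges and a camera calibration good to about 2 mm.

**After pressing and latching:** the plate top is level to about 0.2 mm at its four corners, with both pins through. The camera read its height as 39.7 mm after pressing and 41.2 mm after latching, against 42 mm nominal, and the press contact gave 42.4 mm. The latch knob is at y ≈ −97 mm, so about 27 mm across, with the bolt over the plate's edge.

**Not measured:** I did not check where the bystanders ended up. The arm never went near them, and those in my last pictures looked undisturbed. The gripper was clear of everything at the end.

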